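# Third hand for the jar rack: hold the crosspiece against its panel

### The job

We are putting together a small jar rack in the blue fixture on the shop counter. First swing the fixture's yellow stop arm by its red knob until it stands square to the wooden panel and let go of it; then pick up the brown wooden crosspiece and hold it in the air, level and end-on to the panel, at the height of the red stripe and close beside the yellow block (a gap up to about 15 mm, on the block's side towards the middle of the panel), pressing its end against the sprung panel with a steady 12 N (8 to 16 N will do, never over 22 N). Finish while still holding and pressing it like that, so that I can drive the screw from behind, and leave the jars, tubs and tools where they are.

Things in the scene. Friction and masses are not known exactly. Their poses are not given: they have to be found in the camera images.
- jig: Blue and plywood assembly fixture fixed to the counter; its place and yaw vary. Origin on the counter (height 0), straight below the middle of the panel's front face as it stands unpressed. x points squarely into the panel (the pressing direction, away from the robot), y to the left along the panel, z up. Its plywood base is 10 mm thick and covers x from -60 to +90 mm, y from -95 to +95 mm. Two fixed blue posts, 95 mm high, stand behind the panel from x = +65 mm.
- panel: Light wooden side panel of the rack, 140 mm wide (y), 90 mm high, 12 mm thick, standing 15 to 105 mm above the counter, with a 10 mm high red stripe round it at 60 mm above the counter. Origin in the middle of its front face, on the stripe; axes as those of the fixture. It rests on two springs and slides straight back along the fixture's +x by up to 28 mm: 0.8 N per mm from zero, so 12 N pushes it back 15 mm. It springs back when let go.
- swing_arm (a joint): Angle of the stop arm about its upright hinge pin at x = -15, y = +65 mm in the fixture's frame. 0: the arm points along the fixture's +y (to the left, along the panel); 1.571 rad: square, the arm points along the fixture's -x, straight away from the panel. Positive is anticlockwise from above; it can go from 0 to 2.1 rad, and a light friction (about 1 N at the knob) keeps it where it is left. Starts between 0 and 0.7.
- red_knob (a point): Point on the axis of the red knob of the stop arm, 45 mm above the counter. The knob is an upright round post, 18 mm in diameter, from 20 to 64 mm above the counter, 100 mm from the hinge pin. With the arm square it stands at x = -115, y = +65 mm in the fixture's frame.
- stop_face (a point): Middle of the working side of the yellow stop block on the arm, 45 mm above the counter. The block reaches from 20 to 70 mm above the counter. With the arm square the block covers x from -47 to -17 mm and y from +22 to +73 mm in the fixture's frame, the working side being the one at y = +22. The arm itself is a steel bar 16 mm wide, 12 to 20 mm above the counter, on which the block stands.
- crosspiece_center (a point): Centre of the brown wooden crosspiece, a loose bar 180 mm long (its x), 30 mm wide (its y), 40 mm high (its z), 0.13 kg (somewhat more or less). It starts lying on the counter to the robot's right, with its centre 20 mm up and its 40 mm side upright. Either end may go to the panel. With the crosspiece in the middle of the panel (y = 0 in the fixture's frame) its gap to the yellow block is 7 mm.
- crosspiece: The same crosspiece; origin in the middle of its underside.
- olive_jar: Bystander: green glass jar with a yellow lid, 68 mm in diameter, 95 mm high; origin under its centre.
- honey_jar: Bystander: amber jar with a dark lid, 68 mm in diameter, 105 mm high; origin under its centre.
- tub_stack: Bystander: stack of white tubs upside down, 94 mm in diameter, 117 mm high; origin under its centre.
- sauce_bottle: Bystander: red bottle, 60 mm in diameter, 190 mm high; origin under its centre.
- screwdriver: Bystander: screwdriver with an orange handle, lying; about 200 mm long.
- screw_tray: Bystander: open steel tray of screws, 80 x 110 x 25 mm; origin under its centre.
- tub_lid: Bystander: round red lid, 140 mm in diameter, 14 mm thick, lying flat; origin under its centre.

How it is judged:
On the way, in this order (a step that is already met when the one before it is completed fails the run):
1. The stop arm stands square to the panel (within 7 degrees) and has been let go, with the crosspiece not yet at the panel (value of joint swing_arm between 1.441 and 1.701 rad and contact force between the fingers and swing_arm below 0.2 N and contact force between crosspiece and panel below 0.1 N), for 0.3 s.
2. The crosspiece is held in place and pressed on the panel with 8 to 16 N for a second and a half without a break (value of joint swing_arm between 1.441 and 1.701 rad and y of crosspiece_center in the frame of jig between -0.011 and 0.01 m and z of crosspiece_center in the frame of jig between 0.047 and 0.073 m and angle between the x axis of crosspiece_center and the x axis of jig, either way round below 0.12 rad and contact force between crosspiece and panel between 8 and 16 N and contact force between the fingers and crosspiece above 3 N), for 1.5 s.
At the end, for the whole second after the job is handed in: Still held at rest in the fingers, the crosspiece presses on the panel with 8 to 16 N, end-on within 7 degrees, its centre within 13 mm of stripe height and within 10 mm (right: 11) of the panel's middle; the stop arm is square within 7 degrees (all of step 2 and linear speed of crosspiece below 0.02 m/s); the arm keeps its last pose, push and grip.
It fails at once if The panel is pressed with more than 22 N by the crosspiece (contact force between crosspiece and panel above 22 N).
It fails at once if A jar, tub, lid, bottle, tool or tray is moved by more than 30 mm or upset (distance of any of olive_jar, honey_jar, tub_stack, sauce_bottle, screwdriver, screw_tray, tub_lid from where it was at the start of the episode above 0.03 m or angle between any of olive_jar, honey_jar, tub_stack, sauce_bottle, screw_tray, tub_lid's own z axis and vertical above 0.5 rad).
It also fails if it takes over 58 s, if anything falls off the work surface, if the arm or the gripper's body presses on something with over 40 N, if the wrist force passes 120 N, or if a joint passes its speed limit or range.

### The arm

A 6-joint arm with a two-finger parallel gripper is mounted at the origin on the work surface. World frame = base frame: x ahead of the robot, y to its left, z up, the work surface at z = 0. Lengths are in m, angles in rad, forces in N, time in s.
With the tool pointing down it reaches from about 0.35 to 0.975 m from the base axis. Payload 4.9 kg.
Tool frame: the origin (TCP) lies at the very end of the fingers, on their centre line; the grasp point (between the pads) lies manip.grip_point_offset behind it (manip.grip_point_offset is the distance from the TCP to the grasp point, in m); z points along the fingers, y is the line along which they close (so a half turn about z gives the same grasp; the last joint's range is limited). The gripper opens to 85 mm and grips with 20 to 120 N. Pads are 22 mm wide; open, the fingers measure 114 mm over their backs; the gripper's body (76 mm by 85 mm) begins 54 mm behind the grasp point. The pads swing forward as they close: fully open they stand 13 mm farther back than shut.
Start: joints at [-1.308, 0.053, 1.613, -0, 1.476, -0.119], TCP at [0.233, -0.58, 0.231] pointing down, gripper open.
Joint ranges: [-3.01, 3.01], [-1.01, 2.22], [0.06, 2.58], [-1.02, 4.17], [0.09, 2.62], [-3.14, 3.14]. Speed limits (rad/s): [2.57, 2.57, 3.14, 3.14, 3.14, 3.14].

### API

Orientations are given as a unit quaternion [w, x, y, z].
In Python, from plant import manip gives the robot as it stands.
- The arm moves only by the shell command python3 -m crank 'ROWS' [OPENING]. ROWS is JSON, a list of rows, each an object of numbers: "x", "y", "z": the shift along the tool's x, y, z in cm; "turn": the turn about the tool's z in rad. In form: [{"x": .., "y": .., "z": .., "turn": ..}, ...]. A call has 1 to 5 rows; each row shifts and turns the commanded pose from where the row before left it, along the tool's axes as they then stand; what a row does not reach is not made up. A row lasts 1/10 s, in which the tool goes at most 50 mm and 8.59 degrees, less where a joint would pass 70% of its speed; a pose out of reach is approached as far as the arm can. A call with a gripper value outside its range is refused whole. OPENING is the opening in per cent of the stroke, from 0 (shut) to 100 (fully open), set as the call begins (- or left out, the last holds). The fingers move at their own pace and stop on an object; the grip force is fixed at half the most. Time passes only in rows, so rows that do not move let the fingers close. It gives the time, the measured TCP pose, the force, the opening and the grip force at its end, in the units of the state.
- manip.state(): the state, without advancing time (a new reading comes with each control period).
- manip.grab_frame(name): name is "side" or "top" or "wrist"; returns (picture, depth): 480x640x3 uint8, red, green, blue; 480x640 float32, m along the optical axis (not along the pixel's ray), 0 where there is no reading.
- manip.camera_model(name): a dict with "mtx" (3x3 intrinsics, pixels), "k1" (the pictures are not rectified: a ray, as slopes to the right and down, at radius r is drawn at 1 + k1 r^2 times it, then the intrinsics apply), "world_to_cam" (4x4, takes a point from world to camera coordinates). Camera axes: x right, y down, z forward; pixel columns grow to the right and rows downward; lengths in m; the calibration is good to about 2 mm. A picture is of the moment at which its call begins: read the wrist's pose just before it. camera_model takes no time and is no camera call; for the wrist camera it gives the pose at the moment of the call.
- manip.job_done(): hands the job in; it is judged then, once.
The state is a dict: "time": time; "joint_pos": joint angles; "joint_vel": joint speeds; "joint_efforts": joint torques, N m; "tool_pos": TCP position; "tool_rot": TCP orientation; "contact_force": force on the tool from outside, world axes, zero at the start; "ft_torque": the same for the moment, N m; "gripper_width": opening from 0.0 (shut) to 1.0 (fully open); "grasp_force": force on a finger pad.
Only numpy, scipy, OpenCV 4.12 (cv2) and the standard library are available. Lean on these libraries where they do the work, as an engineer would, in place of code of your own. Each camera call takes 0.05 s, during which the arm holds its last target. There are 200 camera calls.

## Working session

There is one attempt and no reset: what is moved stays moved. The work goes in short steps, Python scripts to look and compute and a shell command to move; the robot and the scene stay as the last step left them, time stands still between calls to the robot, and variables do not carry over. Pictures are saved under pics/ and viewed, at most 10 in all, crops included, and the job is handed in when it is done.

```bash
mkdir -p pics; cat > h.py <<'E'
import numpy as np, cv2
from plant import manip
def grab(n):
    m=manip.camera_model(n); p,d=manip.grab_frame(n); return m,p,d
def cloud(m,d):
    K=np.array(m["mtx"]);T=np.linalg.inv(np.array(m["world_to_cam"]))
    v,u=np.mgrid[:480,:640]
    x=(u-K[0,2])/K[0,0];y=(v-K[1,2])/K[1,1]
    X,Y=x.copy(),y.copy()
    for _ in range(8):
        f=1+m["k1"]*(X*X+Y*Y);X,Y=x/f,y/f
    P=np.stack([X*d,Y*d,d],-1)@T[:3,:3].T+T[:3,3]
    P[d<=0]=np.nan
    return P
def save(n,p): cv2.imwrite("pics/"+n,p[:,:,::-1])
E
python3 - <<'E'
from h import *
for n in("top","side"):
    m,p,d=grab(n); save(n+"0.png",p); np.savez("/tmp/"+n,p=p,P=cloud(m,d))
    print(np.linalg.inv(np.array(m["world_to_cam"])).round(2))
print(manip.state(),manip.grip_point_offset)
E
```

```text
[[-0.02 -1.    0.08  0.48]
 [-1.    0.02  0.01  0.  ]
 [-0.01 -0.08 -1.    1.32]
 [ 0.    0.    0.    1.  ]]
[[-0.83 -0.44  0.35  0.19]
 [-0.56  0.63 -0.54  0.6 ]
 [ 0.02 -0.64 -0.77  0.93]
 [ 0.    0.    0.    1.  ]]
{'time': 0.1, 'joint_pos': array([-1.30797672e+00,  5.32997968e-02,  1.61421620e+00, -4.77829595e-06,
        1.47600077e+00, -1.19030157e-01]), 'joint_vel': array([-0.00052592, -0.00132306, -0.00491229, -0.00051066, -0.00200728,
        0.00045592]), 'joint_efforts': array([ 4.49113586e-04, -3.94904172e+01, -3.71362674e+01, -1.58910980e-04,
        3.84447689e-03, -2.40345930e-07]), 'tool_pos': array([ 0.23272594, -0.57941966,  0.23014486]), 'tool_rot': array([-9.59401700e-04,  9.81828645e-01,  1.89767188e-01, -7.14793711e-05]), 'contact_force': array([ 0.58745029,  0.68106216, -0.44779854]), 'ft_torque': array([ 0.02193364, -0.013662  , -0.0479586 ]), 'grasp_force': 0.0, 'gripper_width': 1.0022503388942703} 0.0187
```

View pics/top0.png

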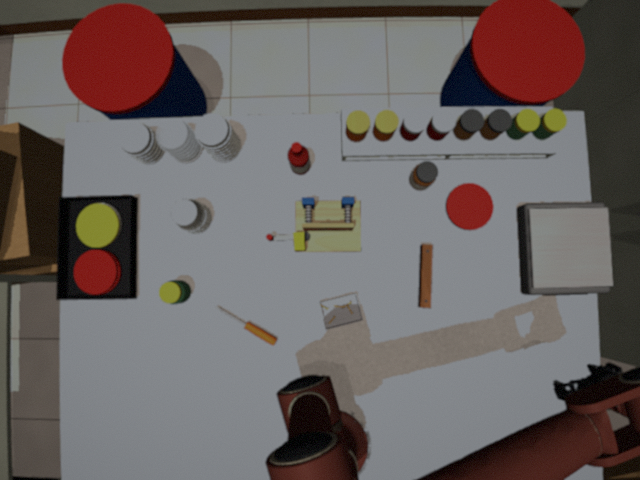

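View pics/side0.png

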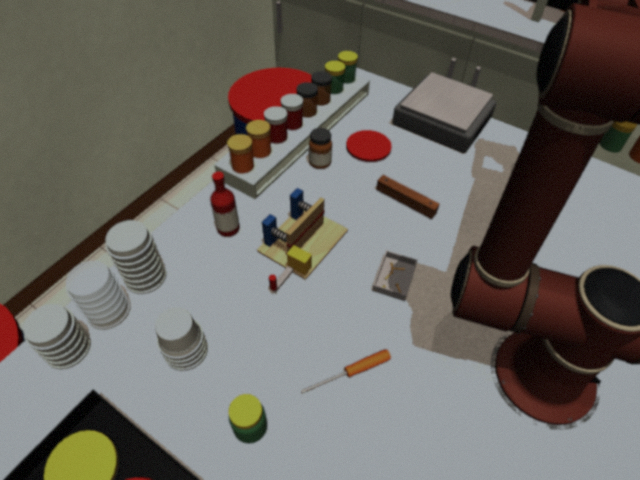

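The top view shows the fixture base at about (328,226), knob (270,237), yellow block (300,240), crosspiece (426,275), screw tray (341,310), and olive jar (174,292). The side view agrees: arm near swing 0, crosspiece clear.

```bash
python3 - <<'E'
from h import *
z=np.load("/tmp/top.npz");p,P=z["p"],z["P"]
hsv=cv2.cvtColor(p,cv2.COLOR_RGB2HSV)
H,S,V=[hsv[...,i].astype(int) for i in range(3)]
def roi(u0,u1,v0,v1):
    m=np.zeros(H.shape,bool);m[v0:v1,u0:u1]=1;return m
def rect(m,name):
    q=P[m&np.isfinite(P[...,2])];r=cv2.minAreaRect(q[:,:2].astype(np.float32)*1000)
    print(name,len(q),"rect",np.round(r[0],1),np.round(r[1],1),round(r[2],2),"z",np.percentile(q[:,2],[5,50,95]).round(3),"med",np.median(q,0).round(4))
print("table z",np.nanmedian(P[300:330,380:410,2]),"px base",hsv[240,345],"cross",hsv[275,426],"knob",hsv[237,270],"block",hsv[240,300])
rect(roi(412,440,235,315)&(S>120)&((H<14)),"cross")
rect(roi(290,366,190,256)&(H>15)&(H<40)&(S>40)&(P[...,2]<0.02)&(P[...,2]>0.004),"base")
rect(roi(290,366,190,256)&(H<40)&(S>40)&(P[...,2]>0.09)&(P[...,2]<.12),"panel top")
rect(roi(296,362,190,225)&(H>100)&(H<130)&(S>80),"posts")
rect(roi(290,312,225,255)&(H>22)&(H<35)&(S>170),"block")
rect(roi(262,278,228,246)&((H<8)|(H>172))&(S>120),"knob")
rect(roi(276,294,230,245)&(P[...,2]>.008),"bar")
rect(roi(316,366,288,332)&(P[...,2]>.005),"tray")
rect(roi(170,212,192,232)&(P[...,2]>.1),"tub")
rect(roi(285,312,140,174)&(P[...,2]>.1),"bottle")
E
```

```text
table z 0.00047833866839230854 px base [ 33  63 137] cross [ 12 155 107] knob [  1 202 130] block [ 31 167 139]
cross 609 rect [ 482.3 -279.3] [ 27.4 172.4] 86.23 z [0.03  0.04  0.045] med [ 0.4808 -0.2775  0.0402]
base 2232 rect [632.6  -6.6] [186.3 149.3] 89.12 z [0.007 0.011 0.015] med [ 0.6178 -0.0127  0.0108]
panel top 260 rect [622.5  -4.8] [138.3  11.5] 88.9 z [0.096 0.105 0.11 ] med [ 0.6223 -0.0046  0.1051]
posts 191 rect [691.2  -5.9] [139.3  18.8] 89.07 z [0.066 0.095 0.099] med [ 0.6888 -0.0457  0.0948]
block 39 rect [581.9  72.9] [41.4 24. ] 2.87 z [0.06  0.071 0.075] med [0.5804 0.0718 0.0706]
knob 23 rect [598.3 158.4] [13.4 10. ] 41.91 z [0.05  0.065 0.067] med [0.5969 0.1581 0.0653]
bar 107 rect [606.4 117.2] [53.2 31.3] 87.4 z [0.016 0.021 0.069] med [0.6003 0.1176 0.021 ]
tray 574 rect [389.7 -38. ] [140.9 122.8] 88.93 z [0.005 0.008 0.027] med [ 0.388  -0.04    0.0075]
tub 608 rect [664.  381.5] [71.6 74. ] 22.04 z [0.107 0.117 0.121] med [0.6626 0.3795 0.1173]
bottle 400 rect [811.3  72.5] [50.9 58.9] 16.31 z [0.112 0.133 0.192] med [0.8044 0.0707 0.133 ]
```

```bash
R='[{"x":3.07,"y":-2.745},{"x":3.07,"y":-2.745},{"x":3.07,"y":-2.745},{"x":3.07,"y":-2.745},{"x":3.07,"y":-2.745}]'
python3 -m crank '[{"x":3.07,"y":-2.745},{"x":3.07,"y":-2.745},{"x":3.07,"y":-2.745},{"x":3.07,"y":-2.745},{"x":3.07,"y":-2.745}]' 100
python3 -m crank '[{"x":3.07,"y":-2.745},{"x":3.07,"y":-2.745},{"x":3.07,"y":-2.745},{"x":3.07,"y":-2.745},{"x":3.07,"y":-2.745}]'
python3 -m crank '[{"x":3.07,"y":-2.745},{"x":3.07,"y":-2.745},{"x":3.07,"y":-2.745},{"x":3.07,"y":-2.745},{"x":3.07,"y":-2.745}]'
python3 -m crank '[{"x":3.07,"y":-2.745},{"x":3.07,"y":-2.745},{"x":3.07,"y":-2.745},{"x":3.07,"y":-2.745},{"x":3.07,"y":-2.745}]'
python3 -m crank '[{"turn":-0.124},{"turn":-0.124},{"turn":-0.124},{"turn":-0.124},{"turn":-0.124}]'
python3 -m crank '[{"turn":-0.124},{"turn":-0.124},{"turn":-0.124},{"turn":-0.124},{"turn":-0.124}]'
python3 -m crank '[{},{}]'
cat >> h.py <<'E'
def pose():
    s=manip.state();w,x,y,z=s["tool_rot"]
    from scipy.spatial.transform import Rotation as Ro
    R=Ro.from_quat([x,y,z,w]).as_matrix();return s,np.array(s["tool_pos"]),R
def rel(target,xang=None):
    s,t,R=pose();d=R.T@(np.array(target)-t)*100
    a=np.degrees(np.arctan2(R[1,0],R[0,0]))
    print("tcp",t.round(4),"xang",a.round(2),"shift cm",d.round(2),"turn",None if xang is None else round(-np.radians(xang-a),3))
E
python3 - <<'E'
from h import *
m,p,d=grab("wrist");save("w1.png",p);P=cloud(m,d);np.savez("/tmp/w1",p=p,P=P)
hsv=cv2.cvtColor(p,cv2.COLOR_RGB2HSV);H,S,V=[hsv[...,i].astype(int) for i in range(3)]
k=((H<8)|(H>172))&(S>120)&(P[...,2]>.055)&(P[...,2]<.075)
q=P[k];print(len(q),np.median(q,0),cv2.minEnclosingCircle(q[:,:2].astype(np.float32)))
rel([np.median(q,0)[0],np.median(q,0)[1],.028],92.9)
E
```

```text
0 [nan nan nan] ((0.0, 0.0), 0.0)
tcp [ 0.2327 -0.5795  0.2303] xang 21.87 shift cm [nan nan nan] turn -1.24schema error: expected keys x, y, z, turn
schema error: expected keys x, y, z, turn
schema error: expected keys x, y, z, turn
schema error: expected keys x, y, z, turn
schema error: expected keys x, y, z, turn
schema error: expected keys x, y, z, turn
schema error: expected keys x, y, z, turn
  return _methods._mean(a, axis=axis, dtype=dtype,
  ret = um.true_divide(
```

View pics/w1.png

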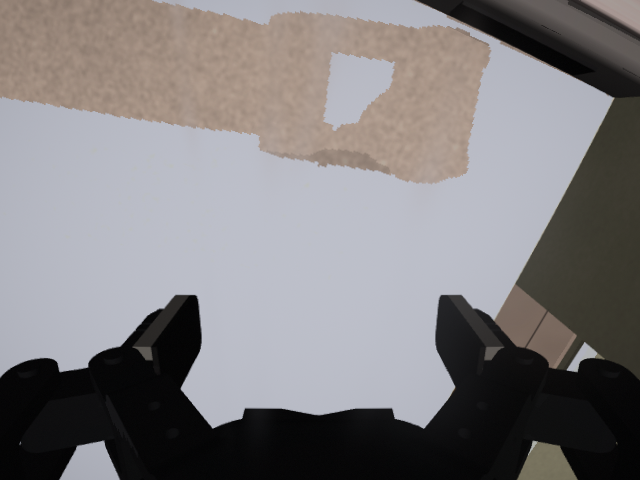

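The wrist view shows only the open fingers at (170,340) and (465,340) and the arm's shadow: no move was made because every row needs all four keys.

```bash
python3 -m crank '[{"x":3.07,"y":-2.745,"z":0,"turn":0},{"x":3.07,"y":-2.745,"z":0,"turn":0},{"x":3.07,"y":-2.745,"z":0,"turn":0},{"x":3.07,"y":-2.745,"z":0,"turn":0},{"x":3.07,"y":-2.745,"z":0,"turn":0}]' 100 &&
python3 -m crank '[{"x":3.07,"y":-2.745,"z":0,"turn":0},{"x":3.07,"y":-2.745,"z":0,"turn":0},{"x":3.07,"y":-2.745,"z":0,"turn":0},{"x":3.07,"y":-2.745,"z":0,"turn":0},{"x":3.07,"y":-2.745,"z":0,"turn":0}]' &&
python3 -m crank '[{"x":3.07,"y":-2.745,"z":0,"turn":0},{"x":3.07,"y":-2.745,"z":0,"turn":0},{"x":3.07,"y":-2.745,"z":0,"turn":0},{"x":3.07,"y":-2.745,"z":0,"turn":0},{"x":3.07,"y":-2.745,"z":0,"turn":0}]' &&
python3 -m crank '[{"x":3.07,"y":-2.745,"z":0,"turn":0},{"x":3.07,"y":-2.745,"z":0,"turn":0},{"x":3.07,"y":-2.745,"z":0,"turn":0},{"x":3.07,"y":-2.745,"z":0,"turn":0},{"x":3.07,"y":-2.745,"z":0,"turn":0}]' &&
python3 -m crank '[{"x":0,"y":0,"z":0,"turn":-0.124},{"x":0,"y":0,"z":0,"turn":-0.124},{"x":0,"y":0,"z":0,"turn":-0.124},{"x":0,"y":0,"z":0,"turn":-0.124},{"x":0,"y":0,"z":0,"turn":-0.124}]' &&
python3 -m crank '[{"x":0,"y":0,"z":0,"turn":-0.124},{"x":0,"y":0,"z":0,"turn":-0.124},{"x":0,"y":0,"z":0,"turn":-0.124},{"x":0,"y":0,"z":0,"turn":-0.124},{"x":0,"y":0,"z":0,"turn":-0.124}]' &&
python3 -m crank '[{"x":0,"y":0,"z":0,"turn":0},{"x":0,"y":0,"z":0,"turn":0}]'
cat > knob.py <<'E'
from h import *
import sys
m,p,d=grab("wrist");save(sys.argv[1],p);P=cloud(m,d)
hsv=cv2.cvtColor(p,cv2.COLOR_RGB2HSV);H,S,V=[hsv[...,i].astype(int) for i in range(3)]
k=((H<8)|(H>172))&(S>120)&(P[...,2]>.055)&(P[...,2]<.075)
v,u=np.nonzero(k)
if len(u):
    q=P[k];c=np.median(q,0);print(len(q),c,u.mean(),v.mean(),cv2.minEnclosingCircle(q[:,:2].astype(np.float32)))
    rel([c[0],c[1],.028],92.9)
else: rel([.597,.158,.028],92.9)
E
python3 knob.py w2.png
```

```text
time: 0.65
tool_pos: [0.3245, -0.3938, 0.2309]
tool_rot: [-0.0, 0.982, 0.19, -0.0]
contact_force: [-0.3, -1.0, -0.3]
gripper_width: 1.001
grasp_force: 0.0
time: 1.15
tool_pos: [0.4158, -0.2092, 0.2311]
tool_rot: [0.0, 0.982, 0.19, 0.0]
contact_force: [0.7, 0.4, -1.6]
gripper_width: 0.999
grasp_force: 0.0
time: 1.65
tool_pos: [0.5071, -0.0245, 0.2311]
tool_rot: [0.0, 0.982, 0.19, -0.0]
contact_force: [-0.3, -0.1, -0.2]
gripper_width: 0.994
grasp_force: 0.0
time: 2.15
tool_pos: [0.5984, 0.16, 0.2309]
tool_rot: [0.0, 0.982, 0.19, -0.0]
contact_force: [0.6, -0.4, 0.4]
gripper_width: 1.001
grasp_force: 0.0
time: 2.65
tool_pos: [0.5978, 0.1583, 0.2307]
tool_rot: [-0.0, 0.876, 0.483, -0.0]
contact_force: [-0.3, -0.9, -0.3]
gripper_width: 1.0
grasp_force: 0.0
time: 3.15
tool_pos: [0.5978, 0.1582, 0.2308]
tool_rot: [-0.0, 0.687, 0.727, -0.0]
contact_force: [-0.6, 1.5, 0.2]
gripper_width: 1.003
grasp_force: 0.0
time: 3.35
tool_pos: [0.598, 0.1582, 0.231]
tool_rot: [-0.0, 0.69, 0.724, -0.0]
contact_force: [-0.3, 0.1, 0.4]
gripper_width: 0.999
grasp_force: 0.0
614 [0.60155505 0.15491269 0.06335288] 324.4087947882736 262.07654723127035 ((0.6053104400634766, 0.06716805696487427), 0.10075300186872482)
tcp [0.598  0.1582 0.231 ] xang 92.8 shift cm [-0.35  0.35 20.3 ] turn -0.002
```

View pics/w2.png

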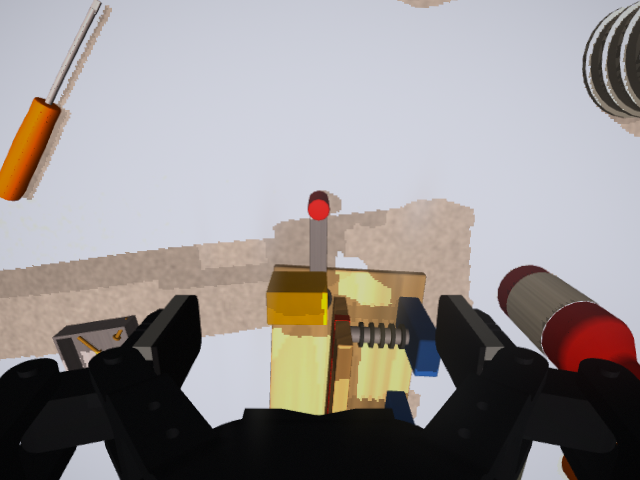

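The wrist view shows the knob top at (318,207), the yellow block (298,298), panel (342,370), and nothing near the knob that the fingers would hit.

```bash
sed -i 's/^v,u=/B=[int(a) for a in sys.argv[2:6]];M=np.zeros(k.shape,bool);M[B[2]:B[3],B[0]:B[1]]=1;k\&=M;v,u=/' knob.py
python3 knob.py w3.png 290 345 180 230
python3 - <<'E'
from h import *
m,p,d=grab("wrist");P=cloud(m,d)
hsv=cv2.cvtColor(p,cv2.COLOR_RGB2HSV);H,S,V=[hsv[...,i].astype(int) for i in range(3)]
k=(P[...,2]>.0155)&(P[...,2]<.026);M=np.zeros(k.shape,bool);M[225:265,300:335]=1
q=P[k&M&(S<90)];print(len(q),q.mean(0),np.degrees(np.arctan2(*np.linalg.svd(q[:,:2]-q[:,:2].mean(0))[2][0][::-1])))
E
```

```text
385 [0.59723559 0.15950482 0.0632064 ] 318.1350649350649 208.35324675324676 ((0.5976145267486572, 0.15791383385658264), 0.00850710179656744)
tcp [0.598  0.1583 0.2311] xang 92.82 shift cm [ 0.13 -0.06 20.31] turn -0.001
684 [0.59936378 0.1163166  0.01927173] -88.05548377955324
```

```bash
python3 -m crank '[{"x":0,"y":0,"z":4.5,"turn":0},{"x":0,"y":0,"z":4.5,"turn":0},{"x":0,"y":0,"z":4.5,"turn":0},{"x":0,"y":0,"z":3.8,"turn":0},{"x":0,"y":0,"z":3,"turn":0}]' &&
python3 -m crank '[{"x":0,"y":0,"z":0,"turn":0},{"x":0,"y":0,"z":0,"turn":0},{"x":0,"y":0,"z":0,"turn":0},{"x":0,"y":0,"z":0,"turn":0},{"x":0,"y":0,"z":0,"turn":0}]' 28 &&
python3 -m crank '[{"x":-0.096,"y":-1.371,"z":0,"turn":-0.14},{"x":-0.096,"y":-1.371,"z":0,"turn":-0.14},{"x":-0.096,"y":-1.371,"z":0,"turn":-0.14}]'; python3 -c "
from h import *
rel([.6031,.0603,.028])"
```

```text
time: 4.0
tool_pos: [0.5966, 0.158, 0.0253]
tool_rot: [-0.001, 0.689, 0.725, -0.001]
contact_force: [0.1, 0.2, 0.2]
gripper_width: 0.998
grasp_force: 0.0
time: 4.5
tool_pos: [0.5995, 0.1585, 0.0304]
tool_rot: [0.001, 0.689, 0.725, 0.001]
contact_force: [-0.5, 0.9, -0.4]
gripper_width: 0.282
grasp_force: 0.0
time: 4.8
tool_pos: [0.5595, 0.1481, 0.0299]
tool_rot: [0.001, 0.52, 0.854, 0.001]
contact_force: [2.0, 0.6, 0.8]
gripper_width: 0.276
grasp_force: 0.7
tcp [0.5595 0.1481 0.0299] xang 117.33 shift cm [-9.8  -0.16  0.2 ] turn None
```

```bash
python3 -m crank '[{"x":-0.096,"y":-1.371,"z":0,"turn":-0.14},{"x":-0.096,"y":-1.371,"z":0,"turn":-0.14},{"x":-0.096,"y":-1.371,"z":0,"turn":-0.14},{"x":-0.096,"y":-1.371,"z":0,"turn":-0.14}]' &&
python3 -m crank '[{"x":-0.096,"y":-1.371,"z":0,"turn":-0.14},{"x":-0.096,"y":-1.371,"z":0,"turn":-0.14},{"x":-0.096,"y":-1.371,"z":0,"turn":-0.14},{"x":-0.096,"y":-1.371,"z":0,"turn":-0.14},{"x":0,"y":0,"z":0,"turn":0}]' &&
python3 -m crank '[{"x":0,"y":0,"z":0,"turn":0},{"x":0,"y":0,"z":0,"turn":0}]'; python3 -c "
from h import *
rel([.6031,.0603,.028])
rel([.5031,.0620,.028],179)"
```

```text
time: 5.2
tool_pos: [0.5193, 0.1109, 0.0296]
tool_rot: [0.001, 0.264, 0.965, 0.001]
contact_force: [1.5, 1.3, 0.7]
gripper_width: 0.282
grasp_force: 0.7
time: 5.7
tool_pos: [0.5055, 0.0572, 0.0293]
tool_rot: [0.001, -0.009, 1.0, -0.0]
contact_force: [0.9, -0.0, 0.7]
gripper_width: 0.277
grasp_force: 0.0
time: 5.9
tool_pos: [0.5052, 0.0586, 0.0287]
tool_rot: [0.0, -0.009, 1.0, 0.0]
contact_force: [-0.1, -0.3, 0.1]
gripper_width: 0.279
grasp_force: 0.0
tcp [0.5052 0.0586 0.0287] xang -178.94 shift cm [-9.79 -0.01  0.08] turn None
tcp [0.5052 0.0586 0.0287] xang -178.94 shift cm [0.2  0.35 0.07] turn -6.247
```

```bash
python3 -m crank '[{"x":0,"y":0,"z":-0.5,"turn":0},{"x":0,"y":0,"z":-4,"turn":0},{"x":0,"y":0,"z":-4.5,"turn":0},{"x":0,"y":0,"z":-4.5,"turn":0},{"x":0,"y":0,"z":-4.5,"turn":0}]' 100 &&
python3 -m crank '[{"x":0,"y":0,"z":0,"turn":0},{"x":0,"y":0,"z":0,"turn":0}]'
python3 knob.py w4.png 0 640 0 280
python3 - <<'E'
from h import *
m,p,d=grab("wrist");P=cloud(m,d);np.savez("/tmp/w4",p=p,P=P)
hsv=cv2.cvtColor(p,cv2.COLOR_RGB2HSV);H,S,V=[hsv[...,i].astype(int) for i in range(3)]
def rect(m,name):
    q=P[m];r=cv2.minAreaRect(q[:,:2].astype(np.float32)*1000);print(name,len(q),r,np.median(q,0))
rect((H>20)&(H<36)&(S>150)&(P[...,2]>.065)&(P[...,2]<.074),"block")
m,p,d=grab("top");P=cloud(m,d)
hsv=cv2.cvtColor(p,cv2.COLOR_RGB2HSV);H,S,V=[hsv[...,i].astype(int) for i in range(3)]
M=np.zeros(H.shape,bool);M[235:315,412:440]=1
rect(M&(P[...,2]>.032)&(P[...,2]<.048),"cross")
E
```

```text
time: 6.4
tool_pos: [0.5046, 0.0586, 0.2105]
tool_rot: [0.0, -0.01, 1.0, 0.0]
contact_force: [0.8, 0.0, 0.4]
gripper_width: 1.004
grasp_force: 0.0
time: 6.6
tool_pos: [0.5058, 0.0585, 0.2105]
tool_rot: [0.002, -0.01, 1.0, -0.0]
contact_force: [1.4, -0.7, -0.0]
gripper_width: 0.996
grasp_force: 0.0
427 [0.50014276 0.05761076 0.0630758 ] 318.9695550351288 210.03747072599532 ((0.5018982291221619, 0.05764923244714737), 0.008322709240019321)
tcp [0.5047 0.0585 0.2083] xang -178.84 shift cm [ 0.46 -0.08 18.03] turn -4.743
block 2064 ((584.0302734375, 40.891624450683594), (29.285140991210938, 50.000511169433594), 0.1905832439661026) [0.58359157 0.04137832 0.06928189]
cross 684 ((482.4097900390625, -281.3010559082031), (31.176010131835938, 178.22573852539062), 86.53778839111328) [ 0.48588695 -0.28027965  0.04076657]
```

View pics/w4.png

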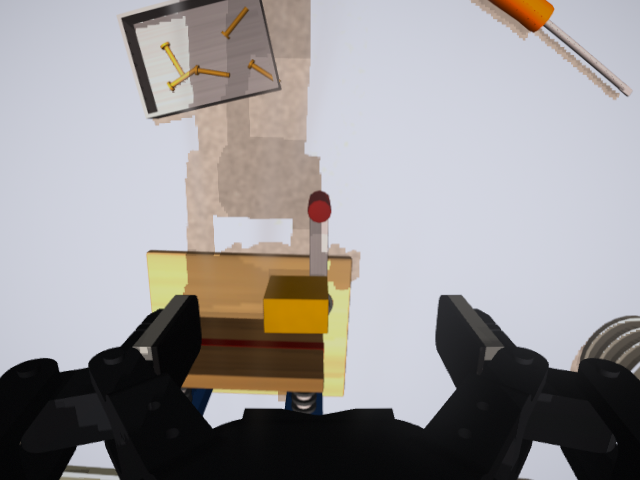

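The wrist view shows the knob (319,209), the arm pointing straight away from the panel, and the block (296,305) square to it; the screw tray stands at (200,55). Now refining the fixture from this near view, then going to the crosspiece.

```bash
python3 - <<'E'
from h import *
z=np.load("/tmp/w4.npz");p,P=z["p"],z["P"]
hsv=cv2.cvtColor(p,cv2.COLOR_RGB2HSV);H,S,V=[hsv[...,i].astype(int) for i in range(3)]
r=np.radians
# panel top face front edge & base edges
k=(P[...,2]>.098)&(P[...,2]<.112)&(S>40)&(H<40)&(np.abs(P[...,0]-.62)<.03)
q=P[k];print("ptop",len(q),cv2.minAreaRect(q[:,:2].astype(np.float32)*1000),q[:,1].min(),q[:,1].max(),q[:,0].min())
k=(P[...,2]>.006)&(P[...,2]<.015)&(S>40)&(H<40);k[:, :140]=0;k[:,360:]=0
q=P[k];e=[]
for y in np.arange(-.08,.07,.01):
    s=q[np.abs(q[:,1]-y)<.005];
    if len(s)>20:e.append((y,np.percentile(s[:,0],.5)))
e=np.array(e);print("front edge fit",np.polyfit(e[:,0],e[:,1],1))
e=[]
for x in np.arange(.565,.605,.005):
    s=q[np.abs(q[:,0]-x)<.0025]
    if len(s)>20:e.append((x,s[:,1].min(),s[:,1].max()))
print(np.round(e,4))
rel([.482,-.280,.2],-93)
E
```

```text
ptop 2548 ((621.5078125, 10.310096740722656), (104.87932586669922, 13.565546989440918), 88.84002685546875) -0.042209338172106425 0.06283378214667722 0.6138279363872602
front edge fit [1.15256995 0.45512227]
[[ 0.565  -0.1006  0.0883]
 [ 0.57   -0.1     0.0877]
 [ 0.575  -0.1003  0.088 ]
 [ 0.58   -0.1002  0.0881]
 [ 0.585  -0.1014  0.0874]
 [ 0.59   -0.1011  0.0875]
 [ 0.595  -0.1007  0.0878]
 [ 0.6    -0.101   0.088 ]
 [ 0.605  -0.1006  0.0873]]
tcp [0.5038 0.0584 0.2064] xang -178.84 shift cm [  2.86 -33.79   0.64] turn -1.498
```

```bash
python3 -m crank '[{"x":0.48,"y":-4.22,"z":0,"turn":0},{"x":0.48,"y":-4.22,"z":0,"turn":0},{"x":0.48,"y":-4.22,"z":0,"turn":0},{"x":0.48,"y":-4.22,"z":0,"turn":0}]' &&
python3 -m crank '[{"x":0.48,"y":-4.22,"z":0,"turn":0},{"x":0.48,"y":-4.22,"z":0,"turn":0},{"x":0.48,"y":-4.22,"z":0,"turn":0},{"x":0.48,"y":-4.22,"z":0,"turn":0},{"x":0,"y":0,"z":0,"turn":0.081}]' &&
python3 -m crank '[{"x":0,"y":0,"z":0,"turn":0},{"x":0,"y":0,"z":0,"turn":0}]' >/dev/null
python3 - <<'E'
from h import *
m,p,d=grab("wrist");save("w5.png",p);P=cloud(m,d)
hsv=cv2.cvtColor(p,cv2.COLOR_RGB2HSV);H,S,V=[hsv[...,i].astype(int) for i in range(3)]
k=(S>90)&(H<20)&(P[...,2]>.035)&(P[...,2]<.046)
q=P[k];r=cv2.minAreaRect(q[:,:2].astype(np.float32)*1000);print(len(q),r)
rel([.472,-.280,.006],176.5)
E
```

```text
time: 7.15
tool_pos: [0.4878, -0.112, 0.2062]
tool_rot: [-0.002, -0.01, 1.0, 0.001]
contact_force: [1.2, -0.3, -0.1]
gripper_width: 0.996
grasp_force: 0.0
time: 7.65
tool_pos: [0.4716, -0.2838, 0.206]
tool_rot: [-0.002, 0.034, 0.999, 0.0]
contact_force: [0.9, 0.2, 0.3]
gripper_width: 1.005
grasp_force: 0.0
8474 ((559.2407836914062, -184.81263732910156), (377.14263916015625, 160.62477111816406), 50.72211456298828)
tcp [ 0.473  -0.2792  0.207 ] xang 176.64 shift cm [ 0.06 -0.12 20.1 ] turn 0.002
```

View pics/w5.png

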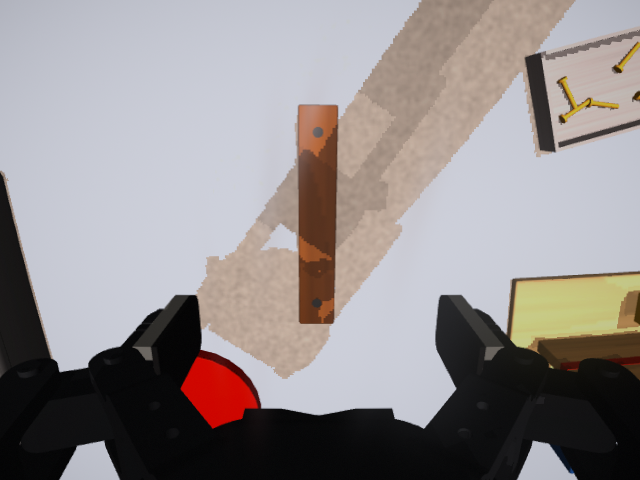

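The wrist view shows the crosspiece upright from (318,105) to (317,323), centred between the fingers, with the red lid (225,385) clear of the fingers' path.

```bash
python3 - <<'E'
from h import *
m,p,d=grab("wrist");P=cloud(m,d)
hsv=cv2.cvtColor(p,cv2.COLOR_RGB2HSV);H,S,V=[hsv[...,i].astype(int) for i in range(3)]
k=(S>90)&(H<20)&(P[...,2]>.035)&(P[...,2]<.046);k[:,:280]=0;k[:,360:]=0
q=P[k];r=cv2.minAreaRect(q[:,:2].astype(np.float32)*1000);print(len(q),r)
rel([r[0][0]/1000-.010,r[0][1]/1000,.006])
E
```

```text
7765 ((480.08734130859375, -282.000244140625), (29.28321075439453, 178.85055541992188), 86.1603775024414)
tcp [ 0.4732 -0.2791  0.2074] xang 176.64 shift cm [ 0.27 -0.32 20.14] turn None
```

```bash
python3 -m crank '[{"x":0.15,"y":-0.2,"z":4.5,"turn":0.008},{"x":0,"y":0,"z":4.5,"turn":0},{"x":0,"y":0,"z":4.5,"turn":0},{"x":0,"y":0,"z":3.6,"turn":0},{"x":0,"y":0,"z":2,"turn":0}]' &&
python3 -m crank '[{"x":0,"y":0,"z":1.0,"turn":0},{"x":0,"y":0,"z":0,"turn":0},{"x":0,"y":0,"z":0,"turn":0}]' &&
python3 -m crank '[{"x":0,"y":0,"z":0,"turn":0},{"x":0,"y":0,"z":0,"turn":0},{"x":0,"y":0,"z":0,"turn":0},{"x":0,"y":0,"z":0,"turn":0},{"x":0,"y":0,"z":0,"turn":0}]' 0 &&
python3 -m crank '[{"x":0,"y":0,"z":-1,"turn":0},{"x":0,"y":0,"z":-2.5,"turn":0},{"x":0,"y":0,"z":-3,"turn":0},{"x":0,"y":0,"z":-2,"turn":0},{"x":0,"y":0,"z":0,"turn":0}]'
python3 -c "
from h import *
rel([.4565,-.004,.09],179)"
```

```text
time: 8.45
tool_pos: [0.4698, -0.2793, 0.0133]
tool_rot: [-0.002, 0.033, 0.999, 0.002]
contact_force: [-0.5, 0.3, 0.0]
gripper_width: 0.998
grasp_force: 0.0
time: 8.75
tool_pos: [0.4727, -0.2824, 0.0086]
tool_rot: [0.001, 0.034, 0.999, -0.001]
contact_force: [-0.3, -0.4, 1.5]
gripper_width: 0.997
grasp_force: 0.0
time: 9.25
tool_pos: [0.4722, -0.2825, 0.0081]
tool_rot: [0.001, 0.034, 0.999, -0.0]
contact_force: [0.3, 0.3, 3.2]
gripper_width: 0.343
grasp_force: 61.1
time: 9.75
tool_pos: [0.4736, -0.2836, 0.0962]
tool_rot: [0.003, 0.034, 0.999, -0.002]
contact_force: [0.4, -0.7, -0.9]
gripper_width: 0.339
grasp_force: 60.6
tcp [ 0.4736 -0.2836  0.0962] xang 176.06 shift cm [ 3.63 27.77  0.49] turn -0.051
```

```bash
python3 -m crank '[{"x":0,"y":0,"z":0,"turn":-0.051},{"x":0,"y":3.5,"z":0,"turn":0},{"x":0,"y":3.5,"z":0,"turn":0},{"x":0,"y":3.5,"z":0,"turn":0},{"x":0,"y":3.5,"z":0,"turn":0}]' &&
python3 -m crank '[{"x":0.2,"y":3.5,"z":0,"turn":0},{"x":0,"y":3.5,"z":0,"turn":0},{"x":0,"y":3.5,"z":0,"turn":0},{"x":0,"y":3.4,"z":0,"turn":0},{"x":0,"y":0,"z":0,"turn":0}]' &&
python3 -m crank '[{"x":0,"y":0,"z":0,"turn":0},{"x":0,"y":0,"z":0,"turn":0},{"x":0,"y":0,"z":0,"turn":0}]'
cat > see.py <<'E'
from h import *
import sys
m,p,d=grab("wrist");save(sys.argv[1],p);P=cloud(m,d)
hsv=cv2.cvtColor(p,cv2.COLOR_RGB2HSV);H,S,V=[hsv[...,i].astype(int) for i in range(3)]
s,t,R=pose();zt=t[2]+.032
k=(np.abs(P[...,2]-zt)<.007)&(S>80)&(H<20)&(np.abs(P[...,1]+.005)<.03)&(P[...,0]<t[0]+.12)
q=P[k];r=cv2.minAreaRect(q[:,:2].astype(np.float32)*1000);print("cross",len(q),r,"z",np.median(q[:,2]),"x",q[:,0].min(),q[:,0].max())
k=(H>20)&(H<36)&(S>150)&(P[...,2]>.065)&(P[...,2]<.074)
q=P[k]
if len(q): print("block",len(q),cv2.minAreaRect(q[:,:2].astype(np.float32)*1000))
rel([.4775,-.004,.048],179)
print([manip.state()["contact_force"].round(2)])
E
python3 see.py w6.png
```

```text
time: 10.25
tool_pos: [0.4728, -0.1404, 0.0905]
tool_rot: [-0.001, 0.009, 1.0, 0.001]
contact_force: [0.8, -0.6, -1.9]
gripper_width: 0.34
grasp_force: 60.5
time: 10.75
tool_pos: [0.473, 0.0002, 0.0905]
tool_rot: [-0.002, 0.007, 1.0, 0.001]
contact_force: [-0.2, -1.5, -1.8]
gripper_width: 0.343
grasp_force: 60.5
time: 11.05
tool_pos: [0.4745, -0.004, 0.0919]
tool_rot: [-0.0, 0.01, 1.0, -0.0]
contact_force: [-0.5, -0.6, -1.3]
gripper_width: 0.341
grasp_force: 60.5
cross 33985 ((446.4071960449219, -4.957773208618164), (31.733253479003906, 107.81729125976562), 89.91995239257812) z 0.12318615804984842 x 0.39248089515185886 0.5003130533513487
block 10 ((570.33154296875, 64.9834213256836), (1.5903135538101196, 0.8189812898635864), 71.75151824951172)
tcp [ 0.4746 -0.004   0.092 ] xang 178.89 shift cm [-0.3  0.   4.4] turn -0.002
[array([-0.25, -1.11, -1.92])]
```

View pics/w6.png

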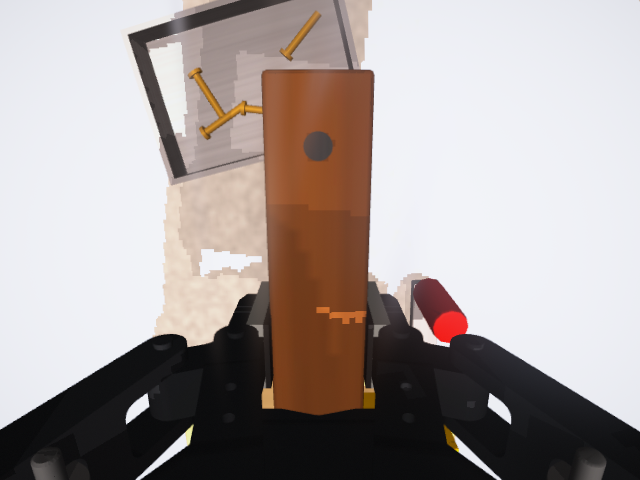

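The crosspiece is held straight in the fingers (rear end at (318,70), hole at (318,146)); the knob at (450,322) stands clear to the right.

```bash
python3 -m crank '[{"x":0,"y":0,"z":1.5,"turn":0},{"x":0,"y":0,"z":1.5,"turn":0},{"x":0,"y":0,"z":1.4,"turn":0},{"x":-1,"y":0,"z":0,"turn":0},{"x":-1,"y":0,"z":0,"turn":0}]' &&
python3 -m crank '[{"x":-0.5,"y":0,"z":0,"turn":0},{"x":-0.5,"y":0,"z":0,"turn":0},{"x":-0.3,"y":0,"z":0,"turn":0},{"x":0,"y":0,"z":0,"turn":0},{"x":0,"y":0,"z":0,"turn":0}]' &&
python3 -m crank '[{"x":-0.3,"y":0,"z":0,"turn":0},{"x":-0.3,"y":0,"z":0,"turn":0},{"x":-0.3,"y":0,"z":0,"turn":0},{"x":0,"y":0,"z":0,"turn":0},{"x":0,"y":0,"z":0,"turn":0}]' &&
python3 -m crank '[{"x":0,"y":0,"z":0,"turn":0},{"x":0,"y":0,"z":0,"turn":0},{"x":0,"y":0,"z":0,"turn":0}]'
```

```text
time: 11.6
tool_pos: [0.4953, -0.0037, 0.0482]
tool_rot: [-0.0, 0.009, 1.0, 0.0]
contact_force: [0.6, 1.1, -0.5]
gripper_width: 0.34
grasp_force: 60.5
time: 12.1
tool_pos: [0.5076, -0.0036, 0.0484]
tool_rot: [-0.0, 0.009, 1.0, 0.0]
contact_force: [-0.4, -0.6, -2.0]
gripper_width: 0.343
grasp_force: 60.5
time: 12.6
tool_pos: [0.5167, -0.0038, 0.0483]
tool_rot: [-0.0, 0.009, 1.0, 0.0]
contact_force: [-0.5, 0.1, -2.0]
gripper_width: 0.341
grasp_force: 60.5
time: 12.9
tool_pos: [0.5166, -0.0038, 0.0483]
tool_rot: [-0.0, 0.009, 1.0, 0.0]
contact_force: [0.1, -0.4, -1.0]
gripper_width: 0.342
grasp_force: 60.5
```

```bash
python3 -m crank '[{"x":-0.25,"y":0,"z":0,"turn":0},{"x":-0.25,"y":0,"z":0,"turn":0},{"x":-0.25,"y":0,"z":0,"turn":0},{"x":0,"y":0,"z":0,"turn":0},{"x":0,"y":0,"z":0,"turn":0}]' &&
python3 -m crank '[{"x":-0.2,"y":0,"z":0,"turn":0},{"x":-0.2,"y":0,"z":0,"turn":0},{"x":0,"y":0,"z":0,"turn":0},{"x":0,"y":0,"z":0,"turn":0},{"x":0,"y":0,"z":0,"turn":0}]'
python3 -c "
from h import *
F=[]
for i in range(6): 
  F.append(manip.state()['contact_force']);manip.grab_frame('side')
print(np.mean(F,0),np.std(F,0))"
```

```text
time: 13.4
tool_pos: [0.5237, -0.0039, 0.0481]
tool_rot: [-0.001, 0.009, 1.0, 0.0]
contact_force: [-5.0, -0.3, 1.3]
gripper_width: 0.343
grasp_force: 60.7
time: 13.9
tool_pos: [0.527, -0.0039, 0.048]
tool_rot: [-0.001, 0.009, 1.0, 0.0]
contact_force: [-7.2, -0.9, 2.6]
gripper_width: 0.344
grasp_force: 61.0
[-7.36556355 -0.21804149  2.22242384] [0.22076077 0.43363557 0.3875653 ]
```

```bash
python3 -m crank '[{"x":-0.2,"y":0,"z":0,"turn":0},{"x":-0.2,"y":0,"z":0,"turn":0},{"x":-0.2,"y":0,"z":0,"turn":0},{"x":0,"y":0,"z":0,"turn":0},{"x":0,"y":0,"z":0,"turn":0}]' 
python3 - <<'E'
from h import *
F=[]
for i in range(6): F.append(manip.state()['contact_force']);manip.grab_frame('side')
print(np.mean(F,0),np.std(F,0))
m,p,d=grab("top");save("t9.png",p[150:330,230:460].repeat(3,0).repeat(3,1));P=cloud(m,d)
hsv=cv2.cvtColor(p,cv2.COLOR_RGB2HSV);H,S,V=[hsv[...,i].astype(int) for i in range(3)]
k=(P[...,2]>.097)&(P[...,2]<.112)&(H<40)&(S>40);k[:,:290]=0;k[:,366:]=0;k[:190]=0;k[226:]=0
q=P[k];print("panel",len(q),cv2.minAreaRect(q[:,:2].astype(np.float32)*1000))
rel([.525,-.004,.048],179)
E
python3 see.py w10.png
```

```text
time: 14.7
tool_pos: [0.532, -0.004, 0.0477]
tool_rot: [-0.003, 0.009, 1.0, 0.0]
contact_force: [-11.1, -0.5, 3.9]
gripper_width: 0.342
grasp_force: 61.3
[-11.45687829  -0.30798899   4.23744754] [0.27647829 0.38019986 0.31804341]
panel 234 ((637.16259765625, -5.09588623046875), (12.45338249206543, 137.70082092285156), 0.3318704068660736)
tcp [ 0.5319 -0.004   0.0477] xang 179.0 shift cm [ 0.69 -0.01 -0.03] turn 0.0
cross 34062 ((503.7879638671875, -1.1515235900878906), (55.742774963378906, 108.58281707763672), 78.56568908691406) z 0.07892160334390058 x 0.4499283517827447 0.557910893968951
block 580 ((585.1475219726562, 55.273155212402344), (29.917036056518555, 25.618799209594727), 8.798055648803711)
tcp [ 0.5319 -0.004   0.0477] xang 179.0 shift cm [ 5.44 -0.09  0.  ] turn 0.0
[array([-10.42,   0.36,   3.36])]
```

View pics/t9.png

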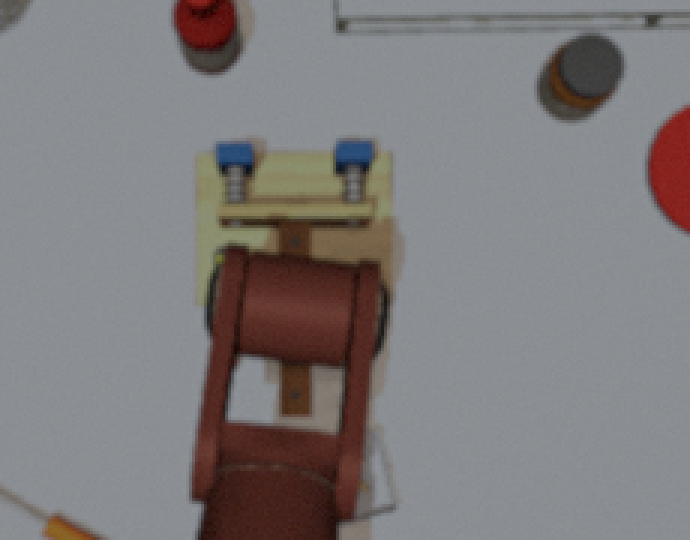

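The top view shows the crosspiece end-on at the middle of the panel, which is pushed back about 15 mm (about 11.5 N); bystanders are untouched. Hold, then hand in.

```bash
for i in 1 2 3 4; do python3 -m crank '[{"x":0,"y":0,"z":0,"turn":0},{"x":0,"y":0,"z":0,"turn":0},{"x":0,"y":0,"z":0,"turn":0},{"x":0,"y":0,"z":0,"turn":0},{"x":0,"y":0,"z":0,"turn":0}]' | grep -E "time|contact"; done
python3 -c "
from plant import manip
print(manip.job_done())"
```

```text
time: 15.6
contact_force: [-11.4, -0.5, 4.8]
time: 16.1
contact_force: [-11.2, -0.4, 4.3]
time: 16.6
contact_force: [-10.4, -1.2, 4.0]
time: 17.1
contact_force: [-10.7, -0.1, 4.1]
the job is handed in; nothing more can be done
None
```

I handed the job in at about 17 s: the stop arm is square and let go, and the gripper is holding the crosspiece level and end-on at the middle of the panel. It presses at about 11 N, with the panel pushed back about 15 mm. I saw no bystanders moved, and the hand-in gave no verdict.

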